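# Clamp a batch of electrodes for measuring

### The job

Set up the electrodes for measuring: first blow off the empty clamping fixture by pressing the nozzle cap of the white flask on its left right down and letting it spring back, then stand every small electrode from the right-hand part of the table upright in the fixture, one to a pocket in any pockets. Then pick up the extension bar, lower its saddle over the short clamp handle and with the bar throw the handle over its dead point until the clamp is fully closed, never working the handle with the fingers, and lay the bar back lengthwise on its rubber mat. Click the tally counter's lever fully exactly once for each electrode loaded, and leave the other things on the table alone.

Things in the scene. Friction and masses are not known exactly. Their poses are not given: they have to be found in the camera images.
- fixture: fixed aluminium plate 100 x 270 x 10 mm lying crosswise. Origin on the table under the middle pocket; x away from the robot to the fence, y left along the row. Three open pockets at y = +66, 0, -66 mm: 62 mm wide between separators 4 mm thick, 8 high. Jaw (front) and fence (back) rise 12 mm above the plate, 67 mm apart while open; closing moves the jaw 14 mm to the fence, pushing electrodes home
- pocket_1 (a point): left pocket, on the plate's top (10 mm above the table): where the centre of a clamped electrode's underside comes. While the clamp is open the pocket reaches 14 mm further to the front, so set an electrode down about 7 mm in front of this point (fixture -x), clear of the jaw. Axes as the fixture
- pocket_2 (a point): middle pocket, as pocket_1
- pocket_3 (a point): right pocket, as pocket_1
- clamp_pivot (a point): vertical axis of the clamp handle, at its mid height (45 mm above the table), at the front right of the fixture, (-58, -132) mm in the fixture frame. Boss of 14 mm radius below. Axes as the fixture
- clamp_lever (a joint): angle of the clamp handle, turning level, anticlockwise from above to close: 0 open (points right and 0.8 rad towards the robot: direction -pi/2 - 0.8 in the fixture frame), 1.2 closed (right and 0.4 rad away). Over-centre spring, dead point 0.7: below it springs back to 0, beyond it snaps on to 1.2. Torque 1 Nm at 0, falling to nil at the dead point
- handle_mid (a point): point of the clamp's short steel handle 47 mm out from the pivot, at mid height; x along the handle outwards, z up. The handle is a flat stub 12 mm wide, 14 mm high (top 52 mm above the table), reaching from 10 to 62 mm from the pivot
- extension_bar: loose plain steel bar, 180 mm, 0.3 kg, on the mat, saddle to the left. Shank 14 wide, 22 high (x -90 to 42 mm); saddle x 40 to 90 mm, 30 wide, 26 high: a channel open below and at the end, 20 wide, 20 deep inside. Origin mid underside, x to the saddle; mass centre 15 mm that way. On the handle the saddle end faces the pivot, origin 112 mm from the pivot, underside 32 mm above the table
- bar_saddle (a point): middle of the saddle's channel, 65 mm along +x from the bar's origin and 13 mm above its underside; it comes within a few mm of handle_mid when the saddle is on
- bar_mat: rubber mat 210 x 60 x 4 mm fixed in front of the fixture, the place for the bar. Origin under its centre, x along its length, pointing left, z up
- nozzle_cap (a joint): travel of the flask's nozzle cap, 0 up to 0.008 m fully down; sprung, about 2 N at first, 6.2 N fully down
- nozzle_top (a point): middle of the top of the grey nozzle cap (22 mm across) on the white flask fixed to the table left of the fixture, 105 mm above the table when up
- tally_lever (a joint): angle of the counter's sprung lever, 0 up, 0.26 fully down (the pad then is 27 mm lower); 2.2 N at the pad at first, 5.3 N fully down. A press down to 0.25 or more and back to 0 is one click
- tally_pad (a point): middle of the top of the black round pad (20 mm across) at the front end of the lever, 72 mm above the table when up; 107 mm in front of the lever's pivot. The grey counter (foot 130 x 56 mm, 72 mm high in all) is fixed at the right of the table; x points from the pad to the pivot, away from the robot
- tally_dial (a joint): the counter's white dial with a black mark, driven by the lever through a ratchet: reads 0 at the start and 0.628 rad more for each full press
- electrode_a: small electrode on a square steel pallet, 71 mm tall, stepped dark graphite top with a small round boss; 0.5 to 0.85 kg. Foot 52 x 52 x 8 mm; pallet body 49 x 49 mm from 13 to 44 mm height, grasped by either pair of sides. Origin at the centre of the underside, z up. May be absent. Stands at the right of the table, turned up to 0.6 rad
- electrode_b: small electrode on a square steel pallet, 88 mm tall, dark graphite top tapering to a ridge; 0.5 to 0.85 kg. Foot 52 x 52 x 8 mm; pallet body 49 x 49 mm from 13 to 44 mm height, grasped by either pair of sides. Origin at the centre of the underside, z up. May be absent. Stands at the right of the table, turned up to 0.6 rad
- electrode_c: small electrode on a square steel pallet, 65 mm tall, dark graphite top of three upright ribs; 0.5 to 0.85 kg. Foot 52 x 52 x 8 mm; pallet body 49 x 49 mm from 13 to 44 mm height, grasped by either pair of sides. Origin at the centre of the underside, z up. May be absent. Stands at the right of the table, turned up to 0.6 rad
- hex_key: hex key 24 x 84 x 4 mm lying near the vice; a bystander, to be left alone. Origin at the centre of its underside
- cap_screw_1: cap screw 13 x 13 x 30 mm standing on its head near the vice; a bystander, to be left alone. Origin at the centre of its underside
- cap_screw_2: second such cap screw; a bystander, to be left alone. Origin at the centre of its underside
- ring_gauge: steel setting ring, 72 mm across, 22 mm high, behind the tally counter; a bystander, to be left alone. Origin at the centre of its underside
- gauge_block: steel gauge block 9 x 35 x 40 mm behind the fixture; a bystander, to be left alone. Origin at the centre of its underside

How it is judged:
On the way, in this order (a step that is already met when the one before it is completed fails the run):
1. the nozzle cap is pressed right down (value of joint nozzle_cap above 0.005 m), for 0.05 s.
2. every electrode stands let go in a pocket, the clamp still open, the nozzle cap up ((horizontal distance between electrode_a and pocket_1 below 0.019 m or horizontal distance between electrode_a and pocket_2 below 0.019 m or horizontal distance between electrode_a and pocket_3 below 0.019 m) and z of each of electrode_a, electrode_b, electrode_c in the frame of fixture below 0.014 m and angle between each of electrode_a, electrode_b, electrode_c's own z axis and vertical below 0.1 rad and contact force between the fingers and electrode_a below 0.5 N and (horizontal distance between electrode_b and pocket_1 below 0.019 m or horizontal distance between electrode_b and pocket_2 below 0.019 m or horizontal distance between electrode_b and pocket_3 below 0.019 m) and contact force between the fingers and electrode_b below 0.5 N and (horizontal distance between electrode_c and pocket_1 below 0.019 m or horizontal distance between electrode_c and pocket_2 below 0.019 m or horizontal distance between electrode_c and pocket_3 below 0.019 m) and contact force between the fingers and electrode_c below 0.5 N and value of joint clamp_lever below 0.2 rad and value of joint nozzle_cap below 0.002 m), for 0.2 s.
3. the bar's saddle is on the handle, the clamp still open (distance between bar_saddle and handle_mid below 0.018 m and value of joint clamp_lever below 0.3 rad), for 0.1 s.
4. the handle is past its dead point with the saddle on it (value of joint clamp_lever above 0.8 rad and distance between bar_saddle and handle_mid below 0.03 m), for 0.02 s.
At the end, for the whole second after the job is handed in: Every electrode upright in a pocket, within 9 mm of its point; handle over 1.15 rad; bar flat on its mat, within 30 mm of its middle lengthwise, 20 mm across and 0.25 rad of its length (either way round); nozzle cap and tally lever up; dial at 0.628 rad per electrode, within 0.25 rad ((distance between electrode_a and pocket_1 below 0.009 m or distance between electrode_a and pocket_2 below 0.009 m or distance between electrode_a and pocket_3 below 0.009 m) and angle between each of electrode_a, electrode_b, electrode_c, extension_bar's own z axis and vertical below 0.1 rad and linear speed of each of electrode_a, electrode_b, electrode_c, extension_bar below 0.03 m/s and (distance between electrode_b and pocket_1 below 0.009 m or distance between electrode_b and pocket_2 below 0.009 m or distance between electrode_b and pocket_3 below 0.009 m) and (distance between electrode_c and pocket_1 below 0.009 m or distance between electrode_c and pocket_2 below 0.009 m or distance between electrode_c and pocket_3 below 0.009 m) and value of joint clamp_lever above 1.15 rad and x of extension_bar in the frame of bar_mat between -0.03 and 0.03 m and y of extension_bar in the frame of bar_mat between -0.02 and 0.02 m and z of extension_bar in the frame of bar_mat below 0.01 m and angle between the x axis of extension_bar and the x axis of bar_mat, either way round below 0.25 rad and value of joint nozzle_cap below 0.002 m and value of joint tally_lever below 0.05 rad and (height (world z) of electrode_a above -5 m or value of joint tally_dial between 1.0066 and 1.5066 rad) and (height (world z) of electrode_b above -5 m or value of joint tally_dial between 1.0066 and 1.5066 rad) and (height (world z) of electrode_c above -5 m or value of joint tally_dial between 1.0066 and 1.5066 rad) and (value of joint tally_dial between 1.6349 and 2.1349 rad or (height (world z) of electrode_a below -5 m and value of joint tally_dial between 1.0066 and 1.5066 rad) or (height (world z) of electrode_b below -5 m and value of joint tally_dial between 1.0066 and 1.5066 rad) or (height (world z) of electrode_c below -5 m and value of joint tally_dial between 1.0066 and 1.5066 rad))); the robot touches nothing.
It fails at once if the fingers work the clamp handle themselves (contact force between the fingers and clamp_lever above 3 N).
It fails at once if the flask is pressed while an electrode stands in the fixture (value of joint nozzle_cap above 0.003 m and (horizontal distance between any of electrode_a, electrode_b, electrode_c and pocket_1 below 0.03 m or horizontal distance between any of electrode_a, electrode_b, electrode_c and pocket_2 below 0.03 m or horizontal distance between any of electrode_a, electrode_b, electrode_c and pocket_3 below 0.03 m)).
It fails at once if an electrode is tipped over (angle between any of electrode_a, electrode_b, electrode_c's own z axis and vertical above 0.7 rad).
It fails at once if one of the other things on the table is disturbed (distance of any of hex_key, cap_screw_1, cap_screw_2, ring_gauge, gauge_block from where it was at the start of the episode above 0.03 m).
Of electrode_a, electrode_b, electrode_c only 2 to 3 are there at a start; the rules pass over those that are not, and their reading is None.
At some moment in a run one of electrode_a, electrode_b, electrode_c may be knocked a few centimetres aside while the robot is not near it.
It also fails if it takes over 208 s, if anything falls off the work surface, if the arm or the gripper's body presses on something with over 40 N, if the wrist force passes 120 N, or if a joint passes its speed limit or range.

### The arm

A 7-joint arm with a two-finger parallel gripper is mounted at the origin on a cart in front of the work surface, level with it; the furniture and walls round the work are solid. World frame = base frame: x ahead of the robot, y to its left, z up, the work surface at z = 0. Lengths are in m, angles in rad, forces in N, time in s.
With the tool pointing down it reaches from about 0.375 to 0.925 m from the base axis. Payload 3.1 kg.
Tool frame: the origin (TCP) lies on the centre line of the jaws, within the pads' length; the fingertips stand 14 mm ahead of it and the grasp point (between the pads) lies 5 mm behind it; z points along the fingers, y is the line along which they close (so a half turn about z gives the same grasp; the last joint's range is limited). The gripper opens to 85 mm and grips with 20 to 120 N. Pads are 22 mm wide; open, the fingers measure 114 mm over their backs; the gripper's body (76 mm by 85 mm) begins 54 mm behind the grasp point. The pads swing forward as they close: fully open they stand 13 mm farther back than shut.
Start: joints at [-1.381, 0.383, 0.044, 1.598, -0.018, 1.161, -0.05], TCP at [0.184, 0.623, 0.245] pointing down, gripper open.
Joint ranges: [-2.61, 2.61], [-0.41, 2.15], [-1.48, 1.57], [0, 2.5], [-1.57, 4.71], [0.05, 1.97], [-2.85, 2.85]. Speed limits (rad/s): [2.79, 2.79, 3.14, 3.14, 3.14, 3.14, 3.14].

### API

Orientations are given as a unit quaternion [x, y, z, w].
In Python, from bench import ctrl gives the robot as it stands. Calls block until the motion is done:
- ctrl.move_ptp(position, orientation): joint-space move of the TCP to a pose.
- ctrl.movel(position, orientation=None, speed=0.15): straight line of the TCP; orientation=None keeps the orientation; speed is the mean speed in m/s.
- ctrl.move_j(angles): joint-space move.
- ctrl.move_gripper(opening, effort=None): finger opening in m; effort is the grip in N (None keeps the last); returns when the fingers have stopped.
- ctrl.pause(seconds).
- ctrl.inverse_kinematics(position, orientation): joint angles nearest the present ones, or None.
- ctrl.read_camera(name): name is "side" or "top"; returns (picture, depth): 420x560x3 uint8, red, green, blue; 420x560 float32, m along the optical axis (not along the pixel's ray), 0 where there is no reading.
- ctrl.camera_params(name): a dict with "K" (3x3 intrinsics, pixels), "dist_coeffs" ([k1, k2, p1, p2, k3] as OpenCV has them; the pictures are not rectified), "camera_from_world" (4x4, takes a point from world to camera coordinates). Camera axes: x right, y down, z forward; pixel columns grow to the right and rows downward; lengths in m; the calibration is good to about 2 mm. A picture is of the moment at which its call begins. camera_params takes no time and is no camera call.
A pose or a line that the arm cannot do raises ctrl.MotionError and nothing moves.
- ctrl.sign_off(): hands the job in; it is judged then, once.
Trained networks look in the newest picture that a camera, given by its name, has taken for a name from the list of things; names that differ only in an ending like _2 or _b are one class to them, and where a whole thing is asked for, a point or a joint stands for the part that bears it (a point fixed in the world has none). Each returns a list of dicts, best first, with "score" (0 to 1); they miss things now and then, are a little off and sometimes report something else, mostly with a low value. They report only what shows in the picture. A call takes as long as a camera call.
- ctrl.look_for(camera, name): "rect" ([left, top, right, bottom] in pixels, round what is visible of it).
- ctrl.outline_of(camera, name): "region" (420x560 bool, what is visible of it) and "rect" ([left, top, right, bottom] in pixels, round what is visible of it).
Readings, each from a call of its own:
- ctrl.read_time_s(): time.
- ctrl.read_qpos(): joint angles.
- ctrl.read_joint_vel(): joint speeds.
- ctrl.read_effort(): joint torques, N m.
- ctrl.read_eef_pos(): TCP position.
- ctrl.read_tcp_rot(): TCP orientation.
- ctrl.read_ft_force(): force on the tool from outside, world axes, zero at the start.
- ctrl.read_ft_torque(): the same for the moment, N m.
- ctrl.read_finger_gap(): finger opening in m.
- ctrl.read_grasp_force(): force on a finger pad.
Only numpy, scipy, OpenCV 4.12 (cv2) and the standard library are available. Lean on these libraries where they do the work, as an engineer would, in place of code of your own. Each camera call takes 0.05 s, during which the arm holds its last target. There are 200 camera calls.

## Working session

There is one attempt and no reset: what is moved stays moved. The work goes in short steps, each a Python script; the robot and the scene stay as the last script left them, time stands still between calls to the robot, and variables do not carry over. Pictures are saved under pics/ and viewed, at most 14 in all, crops included, and the job is handed in when it is done.

```bash
ls; mkdir -p pics; python3 - <<'E'
from bench import ctrl
import cv2, numpy as np
for c in ("top","side"):
    im,d=ctrl.read_camera(c); cv2.imwrite(f"pics/{c}0.png",im[:,:,::-1]); np.save(f"pics/{c}0.npy",d)
    p=ctrl.camera_params(c); print(c,np.round(p["K"],1).tolist(),p["dist_coeffs"],np.round(p["camera_from_world"],3).tolist())
    for n in ["fixture","extension_bar","bar_mat","nozzle_top","tally_pad","clamp_lever","electrode_a","hex_key","cap_screw_1","ring_gauge","gauge_block"]:
        print(n,[(np.round(r["rect"]).tolist(),round(r["score"],2)) for r in ctrl.look_for(c,n)][:5])
print(ctrl.read_tcp_rot(),ctrl.read_time_s())
E
```

```text
bench.py
pics
top [[481.7, 0.0, 276.1], [0.0, 481.7, 211.1], [0.0, 0.0, 1.0]] [-0.09063849  0.          0.          0.          0.        ] [[-0.017, -1.0, -0.007, -0.039], [-0.998, 0.018, -0.068, 0.594], [0.068, 0.006, -0.998, 1.291], [0.0, 0.0, 0.0, 1.0]]
fixture [([197.0, 189.0, 305.0, 242.0], 0.85)]
extension_bar [([232.0, 259.0, 296.0, 273.0], 0.91), ([218.0, 160.0, 232.0, 170.0], 0.34)]
bar_mat [([231.0, 251.0, 308.0, 277.0], 0.63), ([198.0, 190.0, 306.0, 242.0], 0.46), ([232.0, 254.0, 297.0, 272.0], 0.22)]
nozzle_top [([147.0, 212.0, 157.0, 220.0], 0.45), ([196.0, 190.0, 307.0, 245.0], 0.31)]
tally_pad [([389.0, 174.0, 407.0, 216.0], 0.77)]
clamp_lever [([283.0, 220.0, 305.0, 242.0], 0.68)]
electrode_a [([382.0, 240.0, 401.0, 262.0], 0.83), ([333.0, 201.0, 361.0, 225.0], 0.76), ([332.0, 252.0, 353.0, 271.0], 0.63)]
hex_key [([148.0, 214.0, 160.0, 219.0], 0.22)]
cap_screw_1 []
ring_gauge [([362.0, 142.0, 390.0, 164.0], 0.9), ([197.0, 191.0, 308.0, 242.0], 0.19)]
gauge_block [([221.0, 162.0, 230.0, 169.0], 0.59)]
side [[393.2, 0.0, 281.6], [0.0, 393.2, 215.2], [0.0, 0.0, 1.0]] [
[... 396 characters left out ...]

nozzle_top [([269.0, 280.0, 282.0, 291.0], 0.42)]
tally_pad [([315.0, 198.0, 334.0, 222.0], 0.59), ([307.0, 182.0, 320.0, 205.0], 0.52), ([286.0, 220.0, 306.0, 230.0], 0.25)]
clamp_lever [([285.0, 221.0, 306.0, 229.0], 0.53)]
electrode_a [([319.0, 198.0, 333.0, 222.0], 0.86), ([307.0, 183.0, 320.0, 205.0], 0.82), ([273.0, 191.0, 291.0, 221.0], 0.71)]
hex_key [([337.0, 308.0, 353.0, 325.0], 0.54)]
cap_screw_1 [([254.0, 219.0, 306.0, 292.0], 0.56), ([337.0, 276.0, 346.0, 292.0], 0.47), ([346.0, 288.0, 351.0, 299.0], 0.45)]
ring_gauge [([229.0, 195.0, 248.0, 208.0], 0.71), ([324.0, 227.0, 338.0, 265.0], 0.16)]
gauge_block []
[ 1.43362725e-01  9.89670211e-01 -2.72892027e-05 -2.83778913e-05] 1.2
```

```bash
python3 - <<'E'
import cv2
a=cv2.imread("pics/top0.png")[130:290,130:420]; cv2.imwrite("pics/t0c.png",cv2.resize(a,(800,441),interpolation=cv2.INTER_CUBIC))
a=cv2.imread("pics/side0.png")[170:340,220:370]; cv2.imwrite("pics/s0c.png",cv2.resize(a,(529,600),interpolation=cv2.INTER_CUBIC))
E
```

```text
(no output)
```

View pics/t0c.png

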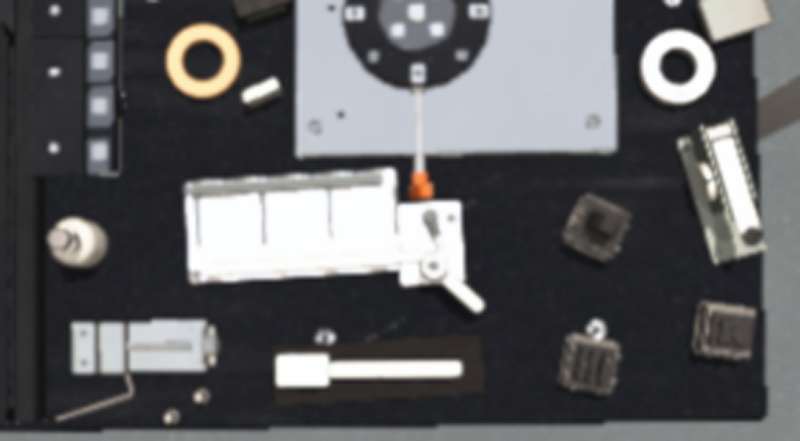

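View pics/s0c.png

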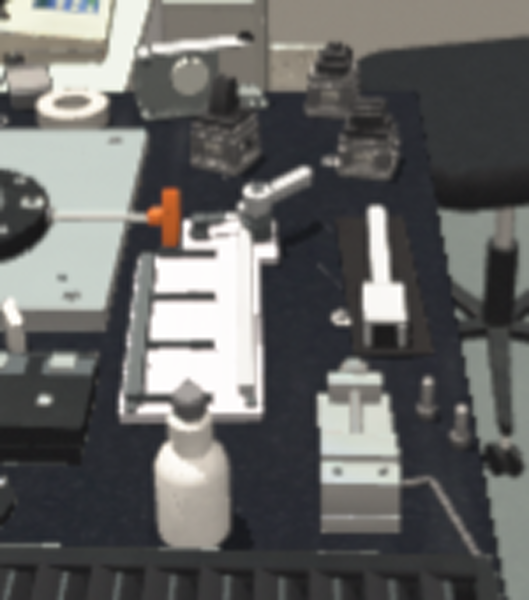

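View pics/top0.png

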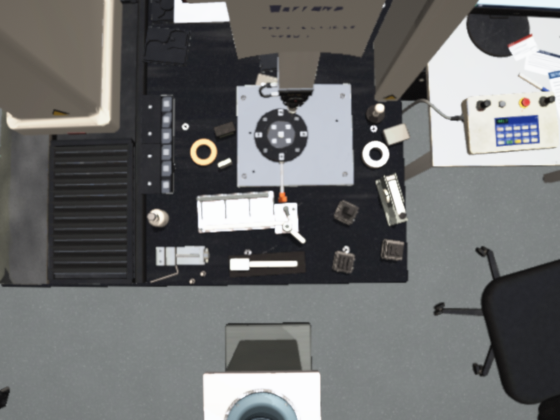

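The top view shows fixture at (250,213), clamp handle at (293,232), bar on mat (265,264), flask (157,217), and electrodes at (346,212), (343,262) and (392,250). The counter is at (395,198), and an orange probe tip sits at (283,198) behind the clamp.

```bash
cat > h.py <<'E'
from bench import ctrl
import numpy as np, cv2
from scipy.spatial.transform import Rotation as R
def cloud(c,im_d=None):
    im,d=im_d or ctrl.read_camera(c); p=ctrl.camera_params(c)
    v,u=np.mgrid[0:420,0:560]
    q=cv2.undistortPoints(np.stack([u,v],-1).reshape(-1,1,2).astype(float),np.array(p["K"]),np.array(p["dist_coeffs"])).reshape(420,560,2)
    P=np.concatenate([q*d[...,None],d[...,None]],-1)
    T=np.array(p["camera_from_world"]); W=(P-T[:3,3])@T[:3,:3]; W[d<=0]=np.nan
    return im,W
def proj(c,X):
    p=ctrl.camera_params(c); T=np.array(p["camera_from_world"])
    return cv2.projectPoints(np.atleast_2d(X).astype(float),cv2.Rodrigues(T[:3,:3])[0],T[:3,3],np.array(p["K"]),np.array(p["dist_coeffs"]))[0].reshape(-1,2)
def quat(yaw):  # tool down, tool y (closing line) along direction yaw+pi/2, i.e. tool x along yaw
    return (R.from_euler('z',yaw)*R.from_euler('x',np.pi)).as_quat()
E
python3 - <<'E'
from h import *
Ws={}
for c in("top","side"):
    im=cv2.imread(f"pics/{c}0.png"); d=np.load(f"pics/{c}0.npy"); _,W=cloud(c,(im,d)); Ws[c]=W
    t=W[(abs(W[...,2])<.02)&(W[...,0]>.35)&(W[...,0]<.8)&(abs(W[...,1])<.3)]
    A=np.c_[t[:,:2],np.ones(len(t))]; print(c,"table",np.percentile(t[:,2],[5,25,50,75,95]).round(4))
# rasterised height maps
def pts(c,box):
    W=Ws[c].reshape(-1,3); x0,x1,y0,y1=box
    return W[(W[:,0]>x0)&(W[:,0]<x1)&(W[:,1]>y0)&(W[:,1]<y1)]
for n,r in dict(fixture=[197,189,305,242],bar=[231,251,308,277],flask=[145,205,170,230],tally=[378,174,410,225],lever=[283,220,305,242],e1=[382,240,401,262],e2=[333,201,361,225],e3=[332,252,353,271],orange=[276,190,292,206]).items():
    w=Ws["top"][r[1]:r[3],r[0]:r[2]].reshape(-1,3)
    hi=w[w[:,2]>.006]; print(n,"min",hi.min(0).round(3),"max",hi.max(0).round(3),"med",np.median(hi,0).round(3))
W=Ws["top"]
print("zmap fixture (mm), every 3 cols")
for v in range(184,246,2): print(v,(W[v,192:310:3,2]*1000).round().astype(int).tolist())
E
```

```text
top table [-0.0045 -0.0015  0.0009  0.0051  0.0182]
side table [-0.0013 -0.      0.0011  0.006   0.0165]
fixture min [ 0.51  -0.122  0.006] max [0.656 0.168 0.062] med [0.589 0.031 0.012]
bar min [ 0.418 -0.126  0.006] max [0.486 0.077 0.037] med [ 0.45  -0.006  0.024]
flask min [0.553 0.249 0.006] max [0.617 0.315 0.112] med [0.577 0.264 0.059]
tally min [ 0.552 -0.41   0.006] max [ 0.691 -0.331  0.076] med [ 0.624 -0.36   0.063]
lever min [ 0.51  -0.122  0.006] max [ 0.569 -0.067  0.062] med [ 0.545 -0.091  0.049]
e1 min [ 0.454 -0.381  0.007] max [ 0.509 -0.334  0.076] med [ 0.485 -0.352  0.048]
e2 min [ 0.554 -0.277  0.006] max [ 0.618 -0.205  0.093] med [ 0.583 -0.233  0.052]
e3 min [ 0.429 -0.252  0.006] max [ 0.479 -0.199  0.071] med [ 0.455 -0.223  0.046]
orange min [ 0.61  -0.091  0.006] max [ 0.651 -0.049  0.059] med [ 0.622 -0.068  0.037]
zmap fixture (mm), every 3 cols
184 [2, 1, 1, 0, -2, -1, 0, 4, 3, -7, 2, -3, 0, 4, -4, 3, 24, 21, 19, 19, 24, 18, 19, 26, 16, 19, 18, 18, 15, 24, 34, 20, 24, 21, 19, 20, 20, 22, 15, 17]
186 [-3, 3, 0, 5, -1, -4, 2, 3, 0, 1, -1, -4, 3, -2,
[... 3813 characters left out ...]
2, 5, 2, -4, 0, -3, 2, -1, 0, 2, -4, 2, 52, 54, 0, -7, -1]
238 [2, -7, -4, 3, -2, 3, -1, -3, 2, 4, 0, 4, -3, 2, -2, -3, 1, 0, -3, 1, 3, 2, -4, -1, -3, -1, -1, -4, -1, 1, -3, -2, 3, 2, 4, 51, 52, 54, 6, 1]
240 [-6, 4, -5, -4, -4, -1, -2, 0, 2, 2, -2, 6, -1, -3, 1, 1, -2, 0, 6, 0, -3, 1, -1, -3, -2, 1, 1, 5, -2, -2, -1, -2, -3, -3, 1, 0, 49, 56, -4, 8]
242 [-2, 6, 2, -1, 0, 1, -3, -3, 2, -4, 3, 1, 0, -3, -1, 6, -4, -3, 4, 1, -3, 0, 5, 2, 2, -2, -5, 0, 2, -1, -2, 0, -2, 3, 3, -4, -1, 50, 1, 0]
244 [-3, 3, -2, -1, -2, -2, -2, 1, -5, -2, 9, -1, 1, 3, 3, -1, 0, 4, 3, -1, 3, -1, -2, -5, 3, 2, 5, -4, -2, 1, 4, 2, 4, -5, -2, -3, 4, 1, 0, 1]<stdin>:16: RuntimeWarning: invalid value encountered in cast
```

```bash
cat >> h.py <<'E'
from scipy.optimize import minimize
def box(q,x0,x1,y0,y1): # signed distance approx, <0 inside
    return np.maximum(abs(q[:,0]-(x0+x1)/2)-(x1-x0)/2, abs(q[:,1]-(y0+y1)/2)-(y1-y0)/2)
sg=lambda d,s=.001: 1/(1+np.exp(np.clip(d/s,-30,30)))
def loc(p,a): 
    c,s=np.cos(p[2]),np.sin(p[2]); d=a[:,:2]-p[:2]; return np.c_[d@[c,s],d@[-s,c]]
def best(f,inits):
    rs=[minimize(f,i,method="Nelder-Mead",options=dict(initial_simplex=np.array([i]+[np.array(i)+e for e in np.diag([.006,.006,.08])]),xatol=1e-5,fatol=1e-6,maxiter=600)) for i in inits]
    r=min(rs,key=lambda r:r.fun); return r.x,r.fun
def near(W,c,r): 
    w=W.reshape(-1,3); w=w[np.isfinite(w[:,2])]; return w[np.hypot(w[:,0]-c[0],w[:,1]-c[1])<r]
def fit(W,c,shape,hi,lo,r,yaws):
    a=near(W,c,r); a=a[(a[:,2]>hi)|(a[:,2]<lo)]; L=(a[:,2]>hi)*1.
    x,f=best(lambda p:np.mean((L-sg(shape(loc(p,a))))**2)*100,[[c[0],c[1],y] for y in yaws]); return x,f
def electrode(W,c): 
    for _ in range(2):
        x,f=fit(W,c,lambda q:box(q,-.0245,.0245,-.0245,.0245),.036,.004,.055,[-.5,-.2,.2,.5,.8]); c=x[:2]
    x[2]=(x[2]+np.pi/4)%(np.pi/2)-np.pi/4
    a=near(W,c,.02); return x,f,np.percentile(a[:,2],98)
def bar(W,c,yaw=1.5): 
    sh=lambda q:np.minimum(box(q,-.09,.042,-.007,.007),box(q,.04,.09,-.015,.015))
    return fit(W,c,sh,.017,.010,.12,[yaw])
def hit(c,yaw,ph0=0):pass
def fixfit(W,c,ang=0.):
    a=near(W,c,.19); d=-np.pi/2-.8+ang
    def f(p):
        q=loc(p,a); e=np.zeros(len(q)); n=0
        m=(abs(q[:,1])<.097)&(q[:,0]>-.0445)&(q[:,0]<.0305)
        t=q[m]; h=.010+.008*np.maximum(sg(box(t,-.04,.026,-.035,-.031)),sg(box(t,-.04,.026,.031,.035)))
        w=np.maximum(sg(.0265-t[:,0]),sg(t[:,0]+.0405)); h=h*(1-w)+.022*w
        E=np.minimum((a[m,2]-h)**2,.008**2).sum()+(~m).sum()*0
        E+=-m.sum()*.004**2*0
        g=q-[-.058,-.132]; u=np.c_[g@[np.cos(d),np.sin(d)],g@[-np.sin(d),np.cos(d)]]
        k=(u[:,0]>.02)&(u[:,0]<.075)&(abs(u[:,1])<.02)
        hh=.052*sg(box(u[k],0,.062,-.006,.006)); return E/.003**2/m.sum()+np.minimum((a[k,2]-hh)**2,.03**2).sum()/.012**2/max(k.sum(),1)
    return best(f,[[c[0],c[1],y] for y in (.02,.06,.1)])
E
python3 - <<'E'
from h import *
for c in("top","side"):
    im=cv2.imread(f"pics/{c}0.png"); d=np.load(f"pics/{c}0.npy"); _,W=cloud(c,(im,d))
    x,f=fixfit(W,[.585,.065]); print(c,"fix",x.round(4),round(f,3))
    print("bar",bar(W,[.45,-.006]))
    es=[(.485,-.357),(.583,-.235),(.455,-.223)]
    for e in es: print("el",electrode(W,e))
    if c=="top":
        Rz=np.array([[np.cos(x[2]),-np.sin(x[2])],[np.sin(x[2]),np.cos(x[2])]])
        pts=[[26.5,99,22],[26.5,-99,22],[-40.5,99,22],[-40.5,-99,22],[0,33,18],[0,-33,18],[-58,-132,52]]
        dd=-np.pi/2-.8; pts+= [[-58+62*np.cos(dd),-132+62*np.sin(dd),52]]
        for cc in("top","side"):
            I=cv2.imread(f"pics/{cc}0.png"); u0,v0,u1,v1,k=(190,170,320,280,6) if cc=="top" else (240,205,350,300,6)
            I=cv2.resize(I[v0:v1,u0:u1],None,fx=k,fy=k,interpolation=cv2.INTER_CUBIC)
            for p in pts:
                X=np.r_[Rz@np.array(p[:2])/1000+x[:2],p[2]/1000]; u=(proj(cc,X)[0]-[u0,v0]+.5)*k
                cv2.drawMarker(I,tuple(int(t) for t in u),(0,0,255),0,12,1)
            cv2.imwrite(f"pics/o_{cc}.png",I)
    # nozzle and tally pad
    n=near(W,(.58,.27),.06); n=n[n[:,2]>.08]; print("nozzle",np.median(n,0),n.min(0),n.max(0),len(n))
    n=near(W,(.57,-.36),.07); n=n[n[:,2]>.05]; print("tally",np.median(n,0),n.min(0),n.max(0),len(n))
E
```

```text
top fix [0.6017 0.0551 0.0419] 1.709
bar (array([ 0.4498094 , -0.01363057,  1.55346027]), np.float64(4.8251784293729525))
el (array([ 0.48397501, -0.36148108, -0.15245315]), np.float64(0.2804355428730798), np.float64(0.07201242395126452))
el (array([ 0.58567724, -0.23812652, -0.43645207]), np.float64(0.2942002242572119), np.float64(0.09129856328740481))
el (array([ 0.45318447, -0.22882216, -0.20414613]), np.float64(0.20092585670795676), np.float64(0.06760018464974614))
nozzle [0.57785165 0.26970529 0.10183462] [0.56576012 0.25575911 0.08047061] [0.63998946 0.28362866 0.11173189] 93
tally [ 0.61080824 -0.36931706  0.06706523] [ 0.50021628 -0.39050533  0.05076222] [ 0.63991908 -0.33810171  0.07648718] 340
side fix [0.6023 0.0616 0.0369] 2.217
bar (array([ 0.45082579, -0.01095443,  1.56606173]), np.float64(10.06696280843222))
el (array([ 0.48218883, -0.36144462, -0.15485993]), np.float64(2.7501736893963487), np.float64(0.07114071328118315))
el (array([ 0.58782589, -0.23875289, -0.42497928]), np.float64(2.8579527197975434), np.float64(0.08708118733340005))
el (array([ 0.45366755, -0.23014671, -0.27034982]), np.float64(1.9805155916937), np.float64(0.06692381252626972))
nozzle [0.57890634 0.27952714 0.09536051] [0.56680413 0.25546965 0.08009584] [0.63938353 0.286906   0.10659703] 177
tally [ 0.61174064 -0.35888894  0.06587433] [ 0.50066998 -0.38868057  0.05018614] [ 0.63913276 -0.33341146  0.07342483] 124
```

View pics/o_top.png

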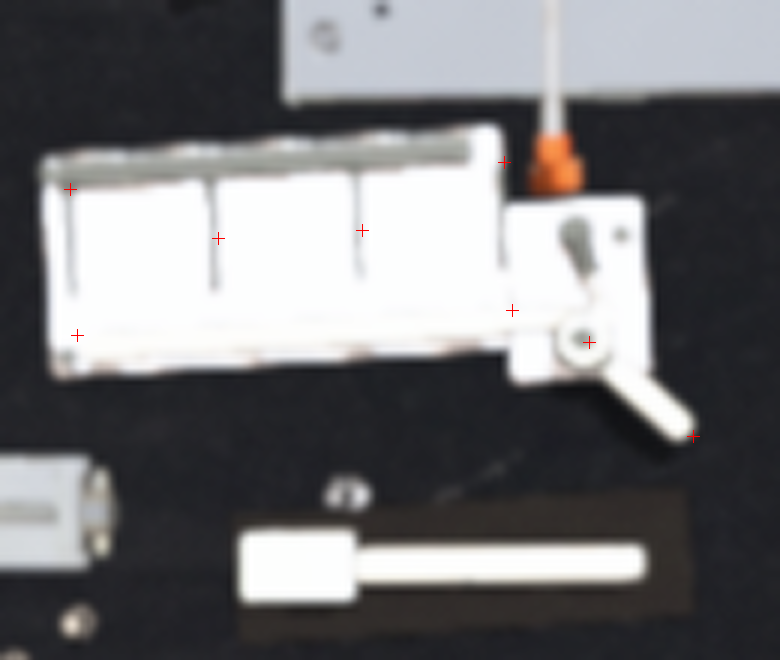

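The overlay agrees with the fence and the handle; separators and pivot look about 2 mm to the left of the markers at (218,238) and (589,342). I'll refine with averaged depth.

```bash
python3 - <<'E'
from h import *
D={}
for c in("top","side"):
    F=[ctrl.read_camera(c) for _ in range(10)]
    d=np.median([f[1] for f in F],0); np.save(f"pics/{c}m.npy",d); print(c,np.mean(np.std([f[1] for f in F],0)[200:240,200:300]))
    _,W=cloud(c,(F[0][0],d)); D[c]=W
    t=near(W,(.50,.08),.03); print("table z",np.median(t[:,2]))
    for ini in ([.6,.058],[.603,.061]):
        x,f=fixfit(W,ini); print(c,"fix",x.round(4),round(f,3))
    # components
    x0=np.array([.602,.058,.04]); a=near(W,x0,.2); 
    for yy in (.099,.033,-.033,-.099):
        q=loc(x0,a); m=(q[:,0]>-.033)&(q[:,0]<.02)&(abs(q[:,1]-yy)<.012); t=q[m]; z=a[m,2]
        r=minimize(lambda p:np.sum((z-.010-.008*sg(abs(t[:,1]-p[0]-p[1]*(t[:,0]+.006))-.002,.0005))**2),[yy,0],method="Nelder-Mead",options=dict(initial_simplex=[[yy,0],[yy+.003,0],[yy,.05]]))
        print("sep",yy,r.x.round(4))
    for xx,s in((.0265,1),(-.0405,-1)):
        q=loc(x0,a); m=(abs(q[:,1])<.093)&(abs(abs(q[:,1])-.033)>.006)&(abs(q[:,0]-xx)<.005); t=q[m]; z=a[m,2]
        r=minimize(lambda p:np.sum((z-.010-.012*sg(-s*(t[:,0]-p[0]-p[1]*t[:,1]),.0005))**2),[xx,0],method="Nelder-Mead",options=dict(initial_simplex=[[xx,0],[xx+.003,0],[xx,.03]]))
        print("edge",xx,r.x.round(4))
    q=loc(x0,a); h=(a[:,2]>.042)&(q[:,1]<-.11)&(q[:,0]<-.045); t=q[h]
    hh=t[np.hypot(t[:,0]+.058,t[:,1]+.132)>.018]
    hh=hh[(hh[:,0]<-.06)]; ce,sz,an=cv2.minAreaRect((hh*1000).astype(np.float32)); print("handle rect",np.round(ce,1),np.round(sz,1),an, "dir",[-np.pi/2-.8])
    far=hh[np.argmax(np.hypot(*(hh-[-.058,-.132]).T))]; u,s,v=np.linalg.svd(hh-hh.mean(0)); print("mean",hh.mean(0).round(4),"dir",np.arctan2(*v[0][::-1]),"far",far)
    n=near(W,(.58,.27),.035); n=n[n[:,2]>.098]; print("nozzle",n.mean(0),n.min(0),n.max(0),len(n))
    n=near(W,(.55,-.37),.035); n=n[n[:,2]>.06]; print("tally",n.mean(0),n.min(0),n.max(0),len(n))
    for r in ctrl.look_for(c,"tally_pad")[:2]: print(r)
    print("bar",bar(W,[.45,-.012]))
    for e in ((.484,-.361),(.586,-.238),(.453,-.229)): print("el",electrode(W,e))
im=cv2.imread("pics/top0.png"); I=cv2.resize(im[165:235,370:420],None,fx=8,fy=8,interpolation=cv2.INTER_CUBIC); cv2.imwrite("pics/tally.png",I)
E
```

```text
top 0.017304447
table z -0.0005305461885839705
top fix [0.602  0.0568 0.0486] 0.911
top fix [0.602  0.0568 0.0481] 0.92
sep 0.099 [0.0982 0.0146]
sep 0.033 [ 0.0318 -0.004 ]
sep -0.033 [-0.0343  0.0113]
sep -0.099 [-0.1002  0.016 ]
edge 0.0265 [ 0.0264 -0.0055]
edge -0.0405 [-0.0407 -0.0066]
handle rect [ -84.5 -159.9] [42.7 12. ] 44.280914306640625 dir [-2.3707963267948964]
mean [-0.0847 -0.1599] dir -2.3923554393488904 far [-0.10394635 -0.17054361]
nozzle [0.57915125 0.27083336 0.10329899] [0.56990461 0.25629244 0.09852199] [0.58824366 0.28255453 0.10677164] 65
tally [ 0.57356731 -0.37885303  0.07120569] [ 0.56267415 -0.39003809  0.06702369] [ 0.5843146  -0.36777039  0.07437282] 63
{'rect': [386.5, 176.2, 408.2, 218.5], 'score': 0.66}
bar (array([ 0.44980275, -0.01360393,  1.55355048]), np.float64(5.744046387036522))
el (array([ 0.48367303, -0.36240458, -0.14849552]), np.float64(0.12975309931357293), np.float64(0.07082262954164832))
el (array([ 0.58607653, -0.23867091, -0.45185401]), np.float64(0.11054272049169109), np.float64(0.08828495732241431))
el (array([ 0.45290853, -0.228920
[... 619 characters left out ...]
58966994 0.28383525 0.10601658] 73
tally [ 0.57477931 -0.37484463  0.07007132] [ 0.56526348 -0.38823628  0.06435657] [ 0.58351501 -0.36846725  0.07309397] 21
{'rect': [269.3, 181.9, 278.7, 197.2], 'score': 0.68}
{'rect': [265.7, 180.9, 282.7, 186.2], 'score': 0.4}
bar (array([ 0.45082291, -0.01189907,  1.56402737]), np.float64(11.485060869775712))
el (array([ 0.48221646, -0.362314  , -0.13624143]), np.float64(0.7662821988432899), np.float64(0.07098481895726497))
el (array([ 0.58698655, -0.23985599, -0.44499331]), np.float64(1.0244788657681563), np.float64(0.0871151477768321))
el (array([ 0.45260879, -0.23011378, -0.18902372]), np.float64(0.49419352001775047), np.float64(0.06487228402267475))
```

View pics/tally.png

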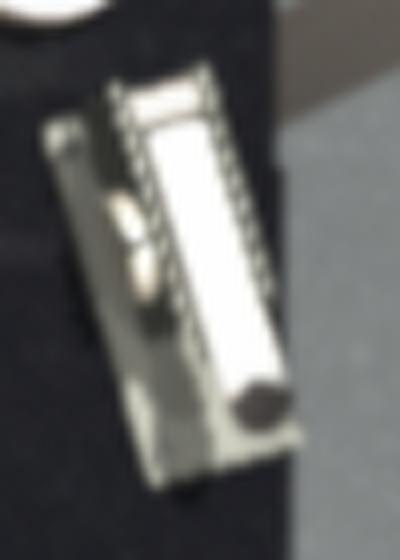

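The pad shows as the dark disc at (262,403) in the crop, i.e. pixel (402.2, 214.9). Next I check for obstacles and where exactly the nozzle cap is.

```bash
python3 - <<'E'
from h import *
im=cv2.imread("pics/top0.png"); _,W=cloud("top",(im,np.load("pics/topm.npy")));_,S=cloud("side",(im,np.load("pics/sidem.npy")))
p=ctrl.camera_params("top"); K,dc,T=map(np.array,(p["K"],p["dist_coeffs"],p["camera_from_world"]))
q=cv2.undistortPoints(np.array([[[402.2,214.9]]]),K,dc)[0,0]; C=-T[:3,:3].T@T[:3,3]; r=T[:3,:3].T@np.r_[q,1]
print("cam",C,"pad",C+r*(.072-C[2])/r[2])
print("max z on 10cm grid (top,side); rows x .3-.95, cols y .6..-.5")
A=np.r_[W.reshape(-1,3),S.reshape(-1,3)]; A=A[np.isfinite(A[:,2])]
for x in np.arange(.1,.96,.08): print(round(x,2),[int(1000*max([0,*A[(abs(A[:,0]-x)<.04)&(abs(A[:,1]-y)<.05),2]])) for y in np.arange(.7,-.6,-.1)])
for n,w in(("top",W),("side",S)):
    a=near(w,(.58,.27),.04); a=a[a[:,2]>.07]; print(n)
    for z0 in np.arange(.07,.11,.005):
        b=a[(a[:,2]>=z0)&(a[:,2]<z0+.005)]
        if len(b): print(z0.round(3),len(b),b.min(0)[:2].round(3),b.max(0)[:2].round(3),b.mean(0)[:2].round(3))
I=cv2.resize(cv2.imread("pics/side0.png")[265:330,255:300],None,fx=8,fy=8,interpolation=cv2.INTER_CUBIC); J=cv2.resize(im[200:240,140:180],None,fx=8,fy=8,interpolation=cv2.INTER_CUBIC)
cv2.imwrite("pics/noz.png",np.hstack([I,cv2.copyMakeBorder(J,0,I.shape[0]-J.shape[0],0,0,0)]))
E
```

```text
cam [ 0.5042083  -0.05695901  1.32827952] pad [ 0.57350372 -0.38006838  0.072     ]
max z on 10cm grid (top,side); rows x .3-.95, cols y .6..-.5
0.1 [0, 0, 0, 0, 0, 2, 607, 474, 14, 1, 0, 0, 0]
0.18 [0, 319, 305, 0, 0, 1, 2, 2, 2, 0, 0, 0, 0]
0.26 [0, 0, 0, 0, 0, 0, 0, 0, 0, 0, 0, 0, 0]
0.34 [0, 0, 0, 0, 0, 0, 0, 0, 0, 0, 0, 0, 0]
0.42 [44, 48, 49, 48, 47, 41, 31, 31, 27, 66, 35, 45, 0]
0.5 [43, 48, 49, 48, 48, 43, 36, 30, 54, 64, 65, 71, 0]
0.58 [45, 49, 50, 49, 106, 20, 23, 23, 58, 89, 66, 74, 0]
0.66 [44, 49, 49, 48, 101, 99, 23, 25, 59, 24, 69, 70, 0]
0.74 [44, 49, 49, 48, 103, 99, 41, 811, 808, 806, 24, 28, 0]
0.82 [135, 450, 616, 616, 102, 100, 681, 810, 806, 805, 79, 30, 0]
0.9 [30, 239, 0, 578, 102, 100, 661, 644, 636, 637, 579, 581, 0]
top
0.07 3 [0.566 0.261] [0.584 0.269] [0.575 0.264]
0.075 3 [0.566 0.26 ] [0.582 0.271] [0.575 0.263]
0.08 8 [0.568 0.259] [0.592 0.275] [0.581 0.265]
0.085 22 [0.566 0.261] [0.592 0.285] [0.576 0.27 ]
0.09 2 [0.57  0.265] [0.573 0.267] [0.572 0.266]
0.095 6 [0.57 0.26] [0.588 0.268] [0.578 0.264]
0.1 48 [0.57  0.256] [0.588 0.283] [0.58  0.271]
0.105 11 [0.57  0.269] [0.585 0.279] [0.577 0.275]
side
0.07 15 [0.567 0.278] [0.588 0.286] [0.578 0.283]
0.075 24 [0.567 0.275] [0.593 0.286] [0.579 0.283]
0.08 23 [0.567 0.276] [0.592 0.286] [0.579 0.283]
0.085 41 [0.567 0.267] [0.592 0.286] [0.579 0.281]
0.09 21 [0.569 0.274] [0.59  0.283] [0.579 0.28 ]
0.095 21 [0.569 0.273] [0.59  0.284] [0.578 0.28 ]
0.1 36 [0.569 0.256] [0.59  0.283] [0.58  0.276]
0.105 28 [0.571 0.265] [0.587 0.282] [0.578 0.274]
```

View pics/noz.png

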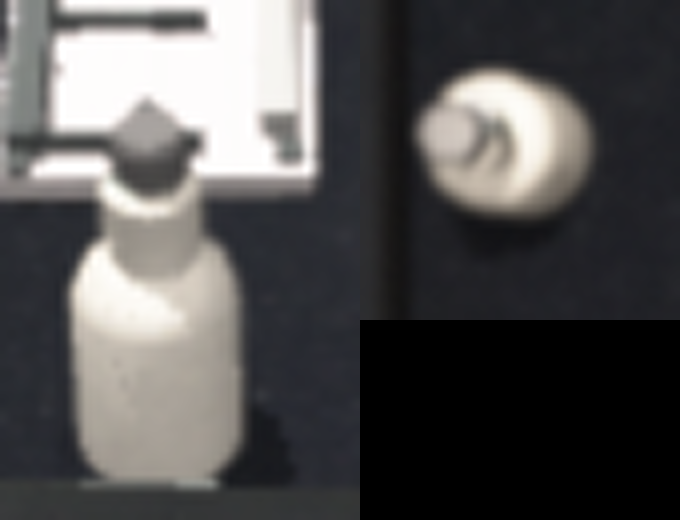

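The crop shows the cap disc with its spout towards the fixture; its centre is (0.579, 0.2725). Pressing now.

```bash
cat >> h.py <<'E'
FIX=np.array([.6021,.0571,.048])
def fw(x,y): # fixture-> world xy
    c,s=np.cos(FIX[2]),np.sin(FIX[2]); return FIX[:2]+np.array([c*x-s*y,s*x+c*y])
def byaw(pos,yaw): # pick the half-turn nearest in joints
    q0=np.array(ctrl.read_qpos()); o=[]
    for k in(-1,0,1,2):
        j=ctrl.inverse_kinematics(list(pos),quat(yaw+k*np.pi))
        if j is not None and abs(j[6])<2.7: o.append((np.abs(np.array(j)-q0).max(),k))
    return quat(yaw+min(o)[1]*np.pi)
def go(pos,yaw): 
    q=byaw(pos,yaw); ctrl.move_ptp(list(pos),q); return q
def press(xy,z0,depth,n0=.02,yaw=0.,up=.03):
    """closed fingertips press from surface height z0 down by depth"""
    z=lambda h:[xy[0],xy[1],h+.014]
    ctrl.movel(z(z0+.004),speed=.08); f0=ctrl.read_ft_force()[2]
    for k in np.linspace(0,depth,5): ctrl.movel(z(z0-k),speed=.04); f=ctrl.read_ft_force()[2]-f0
    ctrl.pause(.15); print("press",k,"F",round(ctrl.read_ft_force()[2]-f0,2),ctrl.read_eef_pos())
    ctrl.movel(z(z0+up),speed=.1)
E
python3 - <<'E'
from h import *
ctrl.move_gripper(0.0,40)
go([.579,.2725,.20],0); print(ctrl.read_eef_pos(),ctrl.read_qpos(),ctrl.read_time_s())
press([.579,.2725],.105,.0085)
print(ctrl.read_time_s(),ctrl.read_finger_gap())
E
```

```text
[0.57814677 0.27460878 0.20003623] [-0.72783614  0.41319046  0.28052967  1.6759594  -0.12845766  1.07023105
  1.16570962] 4.9833
press 0.0085 F 5.77 [0.57927997 0.27265676 0.11120866]
8.0333 0.00011937015039928282
```

```bash
cat >> h.py <<'E'
def medcloud(c,n=4):
    F=[ctrl.read_camera(c) for _ in range(n)]; return cloud(c,(F[0][0],np.median([f[1] for f in F],0)))
def locate():
    im,W=medcloud("top"); out=[]
    for r in ctrl.look_for("top","electrode_a"):
        l,t,R_,b=[int(round(v)) for v in r["rect"]]; a=W[t-2:b+2,l-2:R_+2].reshape(-1,3); a=a[np.isfinite(a[:,2])&(a[:,2]>.036)&(a[:,2]<.12)]
        if r["score"]<.3 or len(a)<60: continue
        x,f,h=electrode(W,np.median(a,0)[:2])
        if not any(np.hypot(*(x[:2]-o[0][:2]))<.03 for o in out): out.append((x,f,h,r["score"]))
    return im,out
TG=.033
def pick(x):
    q=go([x[0],x[1],.16],x[2]); ctrl.move_gripper(.075,60)
    ctrl.movel([x[0],x[1],TG],q,speed=.15); ctrl.move_gripper(.0,60); ctrl.pause(.2)
    print("gap",ctrl.read_finger_gap(),"F",ctrl.read_grasp_force(),ctrl.read_eef_pos())
    ctrl.movel([x[0],x[1],.18],q,speed=.15); ctrl.pause(.2); print("lifted gap",ctrl.read_finger_gap(),"ft",np.round(ctrl.read_ft_force(),1))
def place(y):
    p=fw(-.007,y); yaw=FIX[2]-np.pi/2; q=go([*p,.18],yaw); ctrl.pause(.1)
    ctrl.movel([*p,.09],q,speed=.15); ctrl.movel([*p,TG+.0105],q,speed=.06); ctrl.pause(.2); print("at",ctrl.read_eef_pos(),"ft",np.round(ctrl.read_ft_force(),1),p)
    ctrl.move_gripper(.072); ctrl.movel([*p,.2],q,speed=.2)
E
python3 - <<'E'
from h import *
im,o=locate()
for t in o: print(np.round(t[0],4),round(t[1],2),round(t[2],4),t[3])
c=[t for t in o if np.hypot(t[0][0]-.453,t[0][1]+.229)<.06][0][0]
pick(c)
print(ctrl.read_time_s())
E
```

```text
[ 0.4836 -0.3619 -0.1637] 0.17 0.0715 0.94
[ 0.5859 -0.2387 -0.4461] 0.11 0.0888 0.74Traceback (most recent call last):
  File "<stdin>", line 4, in <module>
IndexError: list index out of range
```

```bash
cat >> h.py <<'E'
def at(c): # fit near expected place; returns fit and number of high points
    im,W=medcloud("top"); a=near(W,c,.06); a=a[(a[:,2]>.036)&(a[:,2]<.12)]
    return (*electrode(W,np.median(a,0)[:2]),len(a)) if len(a)>60 else None
E
python3 - <<'E'
from h import *
r=at([.453,-.229]); print(r)
if r and r[1]<.5: pick(r[0])
print(ctrl.read_time_s())
E
```

```text
(array([ 0.45349999, -0.22931589, -0.24753458]), np.float64(0.11514627048375423), np.float64(0.0664868825040086), 262)
gap 0.04810660914103115 F 62.923336029052734 [ 0.4545871  -0.23013539  0.03443455]
lifted gap 0.047900970312179485 ft [-0.7  0.1 -4.8]
13.95
```

```bash
python3 - <<'E'
from h import *
place(.066)
ctrl.pause(.3)
print(ctrl.read_time_s())
r=at([.4836,-.3619]); print(r)
if r and r[1]<.5: pick(r[0])
print(ctrl.read_time_s())
E
```

```text
at [0.59076931 0.12262334 0.04455116] ft [-6.2 -0.   6.4] [0.59194128 0.12268811]
19.1417
(array([ 0.48383296, -0.3622053 , -0.14265619]), np.float64(0.14942260001435198), np.float64(0.0718891394571731), 308)
gap 0.047451512106552775 F 66.58863186836243 [ 0.48476669 -0.36316473  0.03449548]
lifted gap 0.047911763769889024 ft [-1.1  0.7 -7. ]
24.2583
```

```bash
python3 - <<'E'
from h import *
im,W=medcloud("top",6); s,S=medcloud("side",6)
e=fw(-.007,.066)
for w in(W,S):
    a=near(w,e,.04); print(fit(w,e,lambda q:box(q,-.0245,.0245,-.0245,.0245),.044,.025,.05,[0.,.1]), loc(FIX,np.array([[*fit(w,e,lambda q:box(q,-.0245,.0245,-.0245,.0245),.044,.025,.05,[0.,.1])[0][:2]]])), np.percentile(a[:,2],98))
A=cv2.resize(im[180:245,190:260,::-1],None,fx=6,fy=6,interpolation=cv2.INTER_CUBIC);B=cv2.resize(s[205:300,240:305,::-1],None,fx=6,fy=6,interpolation=cv2.INTER_CUBIC)
H=max(A.shape[0],B.shape[0]); pad=lambda i:cv2.copyMakeBorder(i,0,H-i.shape[0],0,0,0); cv2.imwrite("pics/p1.png",np.hstack([pad(A),pad(B)])[:600,:800])
E
```

```text
(array([0.59175715, 0.12660781, 0.06959111]), np.float64(0.32187607508157395)) [[-0.00699585  0.06992402]] 0.07408610428092509
(array([0.59201051, 0.12486948, 0.08493982]), np.float64(2.647815936871424)) [[-0.00682618  0.06817553]] 0.07417483712054329
```

View pics/p1.png

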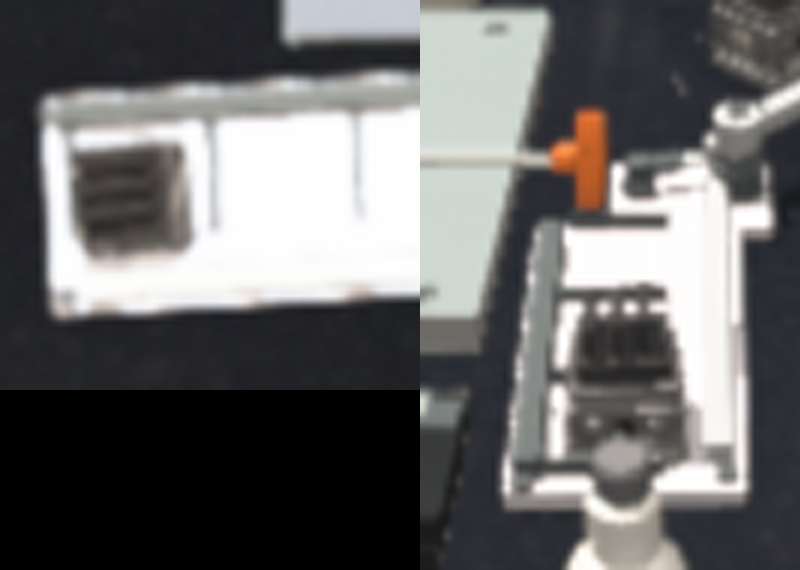

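The c electrode stands upright and seated in the left pocket, about 3 mm to the left of centre, which is acceptable. Carrying on with a.

```bash
python3 - <<'E'
from h import *
place(-.0015)
r=at([.586,-.2387]); print(r)
if r and r[1]<.5: pick(r[0])
print(ctrl.read_time_s())
E
```

```text
at [0.59448018 0.05576389 0.04453439] ft [-4.6  2.1  4.4] [0.59518003 0.05526586]
(array([ 0.53597421, -0.23872225, -0.76436284]), np.float64(0.23261534160179345), np.float64(0.08877500086032702), 212)
gap 0.04763726069174873 F 65.1556670665741 [ 0.53657806 -0.24007807  0.03449641]
lifted gap 0.04814792923107867 ft [ 0.3  0.5 -7.3]
34.1833
```

```bash
python3 - <<'E'
from h import *
place(-.0675)
p=fw(-.2,-.2); go([.45,-.30,.25],0)
im,W=medcloud("top",6); s,S=medcloud("side",6)
for y in(.066,0,-.066):
  e=fw(-.007,y)
  for w in(W,S):
    x,f=fit(w,e,lambda q:box(q,-.0245,.0245,-.0245,.0245),.044,.025,.033,[0.,.1]); a=near(w,x[:2],.025); print(y,loc(FIX,x[None,:2]).round(4),x[2].round(3),round(f,2),np.percentile(a[:,2],98).round(4))
b=bar(W,[.45,-.012]);print("bar",b,bar(S,[.45,-.012])); 
A=im[160:290,180:330,::-1]; cv2.imwrite("pics/p2.png",cv2.resize(A,None,fx=4.6,fy=4.6,interpolation=cv2.INTER_CUBIC)[:600,:800]); print(ctrl.read_time_s())
E
```

```text
at [ 0.59729363 -0.01036527  0.04461214] ft [-6.9  1.7  5.3] [ 0.59834682 -0.01065813]
0.066 [[-0.0069  0.0697]] 0.091 0.68 0.0744
0.066 [[-0.0069  0.0685]] 0.076 4.03 0.075
0 [[-0.0068 -0.0049]] 0.035 0.81 0.081
0 [[-0.0066 -0.0001]] -0.023 0.55 0.0807
-0.066 [[-0.0072 -0.0675]] 0.058 1.14 0.0985
-0.066 [[-0.0069 -0.0642]] 0.026 0.48 0.0979
bar (array([ 0.44981535, -0.01361873,  1.55370432]), np.float64(17.83750780287568)) (array([ 0.4508436 , -0.01129024,  1.56556507]), np.float64(13.046085240938964))
40.3083
```

View pics/p2.png

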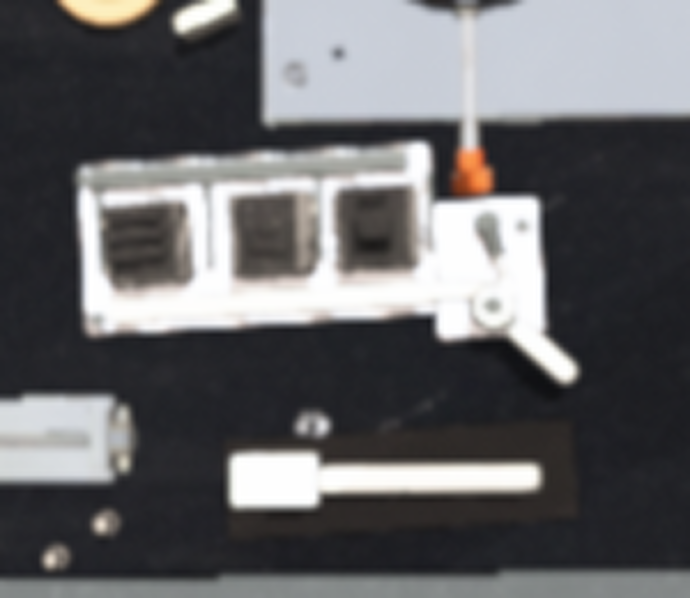

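The picture shows all three electrodes standing in their pockets, the clamp open at (545,350) and the bar on its mat at (385,478), with the mat centre near (402,480). Now I measure the bar and mat and test the arc for reach.

```bash
cat >> h.py <<'E'
PIV=fw(-.058,-.132); GX=.010  # grip point along bar from its origin
def arc(th): # TCP xy and bar yaw with the saddle on the handle at angle th
    d=FIX[2]-np.pi/2-.8+th; return PIV+(.112-GX)*np.array([np.cos(d),np.sin(d)]), d+np.pi
E
python3 - <<'E'
from h import *
im,W=medcloud("top",6); s,S=medcloud("side",6)
for w in(W,S):
    a=near(w,(.45,-.012),.13); a=a[(a[:,2]>.017)&(a[:,2]<.04)&(a[:,0]<.49)&(a[:,0]>.415)]
    sh=a[(a[:,1]<.02)&(a[:,1]>-.095)]; p=np.polyfit(sh[:,1],sh[:,0],1); sd=a[(a[:,1]>.04)&(a[:,1]<.072)]
    print("y ext",np.sort(a[:,1])[[0,2,-3,-1]].round(4),"line x at y=0",p.round(4),"saddle x",sd[:,0].min().round(4),sd[:,0].max().round(4),sd[:,1].mean().round(3),sd[:,0].mean().round(4),"step",np.sort(a[abs(a[:,0]-np.polyval(p,a[:,1]))>.0105][:,1])[:3].round(4))
def ray(u,v,z):
    p=ctrl.camera_params("top"); K,dc,T=map(np.array,(p["K"],p["dist_coeffs"],p["camera_from_world"]))
    q=cv2.undistortPoints(np.array([[[u,v]]],float),K,dc)[0,0]; C=-T[:3,:3].T@T[:3,3]; r=T[:3,:3].T@np.r_[q,1]; return (C+r*(z-C[2])/r[2])[:2]
print("mat corners",[ray(180+x/4.6-.4,160+y/4.6-.4,.004).round(4) for x,y in((228,443),(577,422),(578,514),(228,534))])
for k in(-1,0,1):
    print(k,[None if (j:=ctrl.inverse_kinematics([*xy,.047],quat(b+k*np.pi))) is None else np.round(j,2)[[0,6]].tolist() for xy,b in [((.45,-.003),1.555)]+[arc(t) for t in np.linspace(0,1.2,5)]])
E
```

```text
y ext [-0.1031 -0.1029  0.0748  0.0751] line x at y=0 [0.0132 0.4504] saddle x 0.4378 0.4651 0.057 0.4517 step [0.0265 0.0265 0.0265]
y ext [-0.0994 -0.0987  0.0782  0.0787] line x at y=0 [0.0008 0.4513] saddle x 0.4362 0.4658 0.057 0.4516 step [0.0323 0.0348 0.0353]
mat corners [array([0.473, 0.082]), array([ 0.482 , -0.1264]), array([ 0.4274, -0.1258]), array([0.4189, 0.0827])]
-1 [[-1.18, -2.2], [-0.81, -2.65], [-0.75, -2.38], [-0.7, -2.13], [-0.66, -1.9], [-0.63, -1.68]]
0 [[-0.81, 0.37], [-0.55, 0.07], [-0.45, 0.33], [-0.36, 0.57], [-0.29, 0.8], [-0.25, 1.03]]
1 [[-1.18, -2.2], [-0.81, -2.65], [-0.75, -2.38], [-0.7, -2.13], [-0.66, -1.9], [-0.63, -1.68]]
```

```bash
python3 - <<'E'
from h import *
yb=1.56; p=[.4504,-.0125+GX]
q=quat(yb); ctrl.move_ptp([*p,.12],q); ctrl.move_gripper(.04,90); ctrl.pause(.1)
ctrl.movel([*p,.03],q,speed=.12); ctrl.movel([*p,.0185],q,speed=.04); ctrl.pause(.2); print(ctrl.read_eef_pos(),np.round(ctrl.read_ft_force(),1))
ctrl.move_gripper(0.,90); ctrl.pause(.2); print("gap",ctrl.read_finger_gap(),ctrl.read_eef_pos())
ctrl.movel([*p,.12],q,speed=.1); ctrl.pause(.2); print("gap",ctrl.read_finger_gap(),np.round(ctrl.read_ft_force(),1),ctrl.read_eef_pos())
xy,b=arc(0); ctrl.movel([*xy,.13],quat(b),speed=.12); ctrl.pause(.3)
im,W=medcloud("top",6); s,S=medcloud("side",6)
c=xy-GX*np.array([np.cos(b),np.sin(b)]); print("eef",ctrl.read_eef_pos(),"want",xy,b)
for w in (W,S):
    w=near(w,c,.11); q2=loc([*c,b],w); m=(abs(q2[:,1])<.017)&(q2[:,0]>.035)&(w[:,2]>.07)&(w[:,2]<.145); t=q2[m]; print(len(t),"saddle x",t[:,0].min().round(4),t[:,0].max().round(4),"y",t[:,1].min().round(4),t[:,1].max().round(4),"z98",np.percentile(w[m,2],[2,50,98]).round(4))
    m=(abs(q2[:,1])<.010)&(q2[:,0]<-.05)&(w[:,2]>.07)&(w[:,2]<.145); t=q2[m]; 
    if len(t): print("tail",t[:,0].min().round(4),np.median(t[:,1]).round(4),np.median(w[m,2]).round(4))
A=s[180:280,270:350,::-1]; cv2.imwrite("pics/p3.png",cv2.resize(A,None,fx=6,fy=6,interpolation=cv2.INTER_CUBIC)); print(ctrl.read_time_s())
E
```

```text
[ 0.45051594 -0.00252121  0.01860387] [-0.7  1.  -0.5]
gap 0.012163815721545406 [ 0.45030727 -0.0024612   0.01882017]
gap 0.012234407029676904 [ 0.2 -0.1 -2.8] [ 0.44996605 -0.00267005  0.1195446 ]
eef [ 0.48081118 -0.15205295  0.13000345] want [ 0.48082409 -0.15202396] 0.8187963267948968
213 saddle x 0.0453 0.0898 y -0.0157 0.0142 z98 [0.1378 0.1405 0.1428]
tail -0.0865 0.0002 0.1365
207 saddle x 0.0356 0.0929 y -0.0152 0.0153 z98 [0.1165 0.1345 0.1418]
tail -0.0875 0.0055 0.1315
48.4417
```

View pics/p3.png

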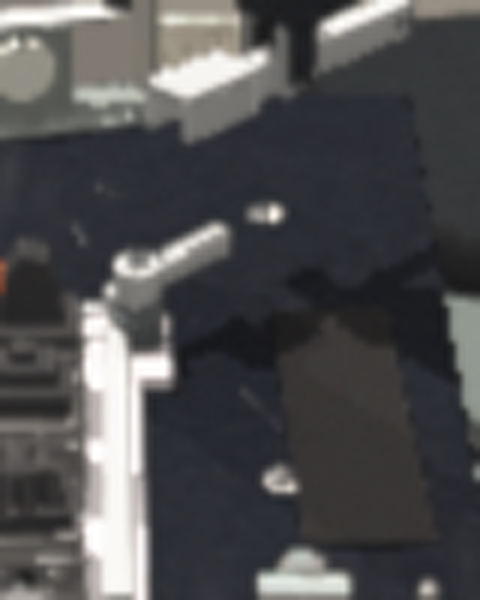

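The picture shows the bar held level above the handle (handle at (190,255), bar from (210,95) to (360,30)). Lowering it and throwing the handle.

```bash
python3 - <<'E'
from h import *
xy,b=arc(0); f0=np.array(ctrl.read_ft_force())
ok=True
for z in(.085,.070,.060,.053,.0475):
    ctrl.movel([*xy,z],quat(b),speed=.05); f=np.array(ctrl.read_ft_force())-f0; print(z,f.round(1),ctrl.read_eef_pos().round(4))
    if f[2]>12: ok=False; print("blocked"); break
ctrl.pause(.3)
if ok:
    for th in np.arange(.1,1.21,.1):
        xy,b=arc(th); ctrl.movel([*xy,.0475],quat(b),speed=.06); print(round(th,1),(np.array(ctrl.read_ft_force())-f0).round(1),(ctrl.read_eef_pos()[:2]-xy).round(4))
    ctrl.pause(.3); print("end",(np.array(ctrl.read_ft_force())-f0).round(1),ctrl.read_finger_gap())
print(ctrl.read_time_s())
E
```

```text
0.085 [-0.7 -0.3  0.1] [ 0.4812 -0.1522  0.0853]
0.07 [ 0.6  0.7 -0.5] [ 0.4804 -0.152   0.0696]
0.06 [0.5 0.3 0.2] [ 0.4804 -0.1519  0.0596]
0.053 [0.  0.6 0.5] [ 0.4805 -0.1519  0.0526]
0.0475 [0.3 0.1 0.9] [ 0.4808 -0.1521  0.0473]
0.1 [-4.2  3.2  3.3] [-0.0023  0.0023]
0.2 [-10.4   9.1  12.1] [-0.0059  0.0057]
0.3 [-11.6   8.9  12.5] [-0.0063  0.0052]
0.4 [-10.3   7.1  11.5] [-0.0063  0.0045]
0.5 [-9.7  5.1  9.2] [-0.0059  0.0035]
0.6 [-6.7  4.8  6.9] [-0.0047  0.0023]
0.7 [-3.4  2.5  3.1] [-0.0028  0.0013]
0.8 [-2.2  0.4 -0.7] [-0.0004  0.0004]
0.9 [-0.1  0.5  0.5] [ 0.0015 -0.0008]
1.0 [ 7.5  2.5 -5.4] [0.0059 0.0018]
1.1 [1.9 1.9 0.9] [ 0.0008 -0.0001]
1.2 [-0.2  0.  -0. ] [-0.0007 -0.0003]
end [0.  0.  0.1] 0.01233383152067054
55.2417
```

```bash
python3 - <<'E'
from h import *
xy,b=arc(1.2); ctrl.movel([*xy,.13],quat(b),speed=.1); ctrl.pause(.2); print(ctrl.read_finger_gap(),np.round(ctrl.read_ft_force(),1))
ym=1.614; o=np.array([.4503,-.0219]); p=o+GX*np.array([np.cos(ym),np.sin(ym)])
# pass back over the handle side at height
ctrl.movel([.48,-.14,.13],quat(arc(.3)[1]),speed=.15); ctrl.movel([*p,.13],quat(ym),speed=.15); ctrl.pause(.2)
im,W=medcloud("top",6)
w=near(W,o,.11); q2=loc([*o,ym],w)
m=(q2[:,0]>.035)&(w[:,2]>.08)&(w[:,2]<.145); t=q2[m]; print("saddle",t.min(0).round(4),t.max(0).round(4),np.median(w[m,2]).round(4))
m=(abs(q2[:,1])<.012)&(q2[:,0]<-.05)&(w[:,2]>.08)&(w[:,2]<.145); t=q2[m]; print("tail",t.min(0).round(4),t.max(0).round(4),np.median(w[m,2]).round(4))
cl=near(W,PIV,.08); g=loc([*PIV,FIX[2]],cl); m=(cl[:,2]>.042)&(cl[:,2]<.065)&(np.hypot(*g.T)>.02); a=g[m].mean(0); print("handle angle",np.arctan2(a[1],a[0])+np.pi/2+.8,m.sum(),np.linalg.norm(a))
for y in(.066,0,-.066):
    e=fw(0,y); x,f=fit(W,e,lambda q:box(q,-.0245,.0245,-.0245,.0245),.044,.025,.033,[0.,.1]); print(y,loc(FIX,x[None,:2]).round(4),x[2].round(3),round(f,2))
print(ctrl.read_time_s())
E
```

```text
0.01219526902009774 [-0.   0.1 -3.4]
saddle [ 0.0869 -0.0172] [ 0.0872 -0.0123] 0.1414
tail [-0.0901 -0.0074] [-0.0501  0.0066] 0.1363
handle angle 2.664716201175103 202 0.040776549865408816
0.066 [[-0.0001  0.0689]] 0.065 0.58
0 [[-0.0005 -0.0047]] 0.03 1.03
-0.066 [[-0.0007 -0.0676]] 0.033 1.09
58.9917
```

```bash
python3 - <<'E'
from h import *
ym=1.614; o=np.array([.4503,-.0219]); p=o+GX*np.array([np.cos(ym),np.sin(ym)]); q=quat(ym)
ctrl.movel([*p,.035],q,speed=.12); ctrl.movel([*p,.019],q,speed=.04); ctrl.pause(.2); print(ctrl.read_eef_pos(),np.round(ctrl.read_ft_force(),1))
ctrl.move_gripper(.035); ctrl.pause(.2); ctrl.movel([*p,.15],q,speed=.15)
ctrl.move_gripper(0.,40)
go([.5735,-.380,.14],0)
im,W=medcloud("top",6)
print("bar",bar(W,o,1.61)); w=near(W,o,.12); w=w[(w[:,2]>.017)&(w[:,2]<.04)&(w[:,0]<.49)&(w[:,0]>.415)]; print("y ext",w[:,1].min(),w[:,1].max(),np.percentile(w[:,2],[50,98]))
cl=near(W,PIV,.08); g=loc([*PIV,FIX[2]],cl); m=(cl[:,2]>.042)&(cl[:,2]<.065)&(np.hypot(*g.T)>.02)&(g[:,1]<0); a=g[m].mean(0); print("handle angle",np.arctan2(a[1],a[0])+np.pi/2+.8,m.sum())
cv2.imwrite("pics/p4.png",cv2.resize(im[160:290,180:420,::-1],None,fx=3.3,fy=3.3,interpolation=cv2.INTER_CUBIC)); print(ctrl.read_time_s(),ctrl.read_eef_pos())
E
```

```text
[ 0.44981598 -0.01189611  0.01886399] [-0.4  0.1 -2.1]
bar (array([ 0.43148907, -0.0033952 ,  1.97432636]), np.float64(62.07608999908293))
y ext -0.043759872136350644 0.06681719417451967 [0.02873541 0.03197856]
handle angle 1.2954587652097878 76
64.4333 [ 0.57411909 -0.37892427  0.14041478]
```

View pics/p4.png

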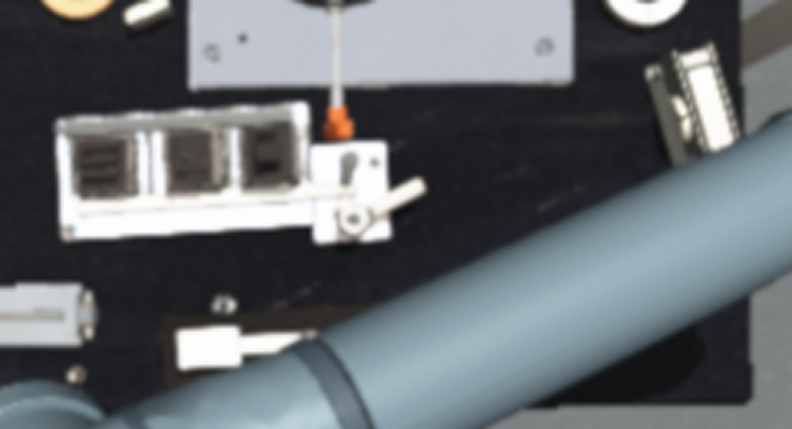

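The picture shows the clamp closed (handle at (400,200)), with the saddle on the mat at (208,347). Now the clicks.

```bash
cat >> h.py <<'E'
def click():
    P=[.5725,-.3800]; z=lambda h:[*P,h+.014]; q=ctrl.read_tcp_rot()
    ctrl.movel(z(.082),q,speed=.1); ctrl.pause(.2); f0=ctrl.read_ft_force()[2]
    for d in(.005,.015,.022,.0255,.027,.028,.029,.030):
        ctrl.movel(z(.072-d),q,speed=.06); ctrl.pause(.1); f=ctrl.read_ft_force()[2]-f0; print(d,round(f,1),round(ctrl.read_eef_pos()[2]-.014,4),end=" | ")
        if f>8: break
    ctrl.pause(.1); ctrl.movel(z(.082),q,speed=.08); ctrl.pause(.2); print("up",round(ctrl.read_ft_force()[2]-f0,2))
E
python3 - <<'E'
from h import *
click(); print(ctrl.read_time_s())
E
```

```text
0.005 1.9 0.0676 | 0.015 4.6 0.0576 | 0.022 4.6 0.0508 | 0.0255 5.4 0.0476 | 0.027 8.7 0.0471 | up -0.36
68.125
```

```bash
python3 - <<'E'
from h import *
s,_=ctrl.read_camera("side"); a=cv2.imread("pics/side0.png")
f=lambda i:cv2.resize(i[178:210,250:300],None,fx=8,fy=8,interpolation=cv2.INTER_CUBIC)
cv2.imwrite("pics/dial.png",np.hstack([f(a),f(s[:,:,::-1])]))
E
```

```text
(no output)
```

View pics/dial.png

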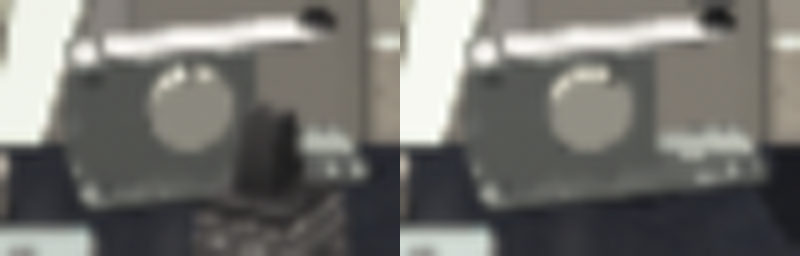

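The dial's mark moved from the top at (190,70) to about (618,80): one step. Two more clicks, then retreat and check.

```bash
python3 - <<'E'
from h import *
click(); click()
p=ctrl.read_eef_pos(); ctrl.movel([.5725,-.38,.22],speed=.15); go([.5,-.25,.3],0); ctrl.move_j([-1.381,0.383,0.044,1.598,-0.018,1.161,-0.05]); ctrl.pause(.3)
im,W=medcloud("top",6); s,S=medcloud("side",2); o=np.array([.4503,-.0219])
print("bar",bar(W,o,1.61)); w=near(W,o,.12); w=w[(w[:,2]>.017)&(w[:,2]<.04)&(w[:,0]<.49)&(w[:,0]>.415)]; print("y ext",w[:,1].min(),w[:,1].max(),np.percentile(w[:,2],[50,98]))
for y in(.066,0,-.066):
    e=fw(0,y); x,f=fit(W,e,lambda q:box(q,-.0245,.0245,-.0245,.0245),.044,.025,.033,[0.,.1]); print(y,loc(FIX,x[None,:2]).round(4),x[2].round(3),round(f,2))
A=cv2.resize(im[160:290,180:420,::-1],None,fx=2.5,fy=2.5,interpolation=cv2.INTER_CUBIC); B=cv2.resize(s[178:210,250:300,::-1],None,fx=6,fy=6,interpolation=cv2.INTER_CUBIC)
cv2.imwrite("pics/p5.png",np.vstack([A,cv2.copyMakeBorder(B,0,0,0,A.shape[1]-B.shape[1],0)])); print(ctrl.read_time_s())
E
```

```text
0.005 3.1 0.0675 | 0.015 3.7 0.0576 | 0.022 5.1 0.0508 | 0.0255 5.5 0.0476 | 0.027 8.0 0.047 | up -0.21
0.005 3.6 0.0676 | 0.015 4.8 0.0577 | 0.022 4.1 0.0508 | 0.0255 4.4 0.0476 | 0.027 8.6 0.0471 | up 0.4
bar (array([ 0.45060623, -0.02246162,  1.60750021]), np.float64(2.4001085988916535))
y ext -0.11123428606555039 0.06712319824326522 [0.02653974 0.03149706]
0.066 [[-0.0001  0.0689]] 0.064 0.65
0 [[-0.0004 -0.0047]] 0.023 1.22
-0.066 [[-0.0008 -0.0674]] 0.054 1.17
80.5167
```

View pics/p5.png

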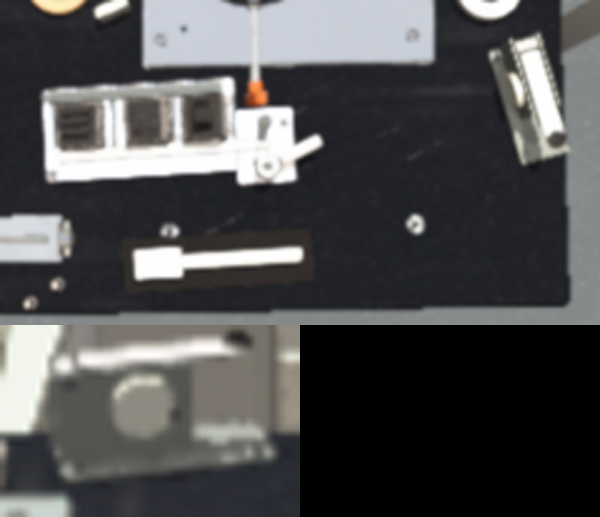

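The picture shows the electrodes clamped, the handle closed at (305,150), the bar on its mat (218,260), and the dial's mark three steps round at (176,412).

```bash
python3 -c "
from bench import ctrl
print(ctrl.sign_off())"
```

```text
the job is handed in; nothing more can be done
None
```

The job is handed in: fixture blown off, three electrodes (a, b and c) clamped, bar back on its mat and three clicks on the counter; the last camera check agreed, but the judge's verdict was not shown.

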